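# Unlock the sample safe by feel

## Robot

A 6-joint arm with a two-finger parallel gripper is mounted at the origin on the work surface. World frame = base frame: x ahead of the robot, y to its left, z up, the work surface at z = 0. Lengths are in m, angles in rad, forces in N, time in s.
With the tool pointing down it reaches from about 0.35 to 0.975 m from the base axis. Payload 4.9 kg.
Tool frame: the origin (TCP) lies midway between the tips of the shut fingers; the grasp point (between the pads) lies 19 mm behind it; z points along the fingers, y is the direction in which the jaws open and shut (so a half turn about z gives the same grasp; the last joint's range is limited). The gripper opens to 85 mm and grips with 20 to 120 N. Pads are 22 mm wide; open, the fingers measure 114 mm over their backs; the gripper's body (76 mm by 85 mm) begins 54 mm behind the grasp point. The pads swing forward as they close: fully open they stand 13 mm farther back than shut.
Start: joints at [1.117, 0.053, 1.613, -0, 1.476, -0.119], TCP at [0.205, 0.59, 0.231] pointing down, gripper open.
Joint ranges: [-3.01, 3.01], [-1.01, 2.22], [0.06, 2.58], [-1.02, 4.17], [0.09, 2.62], [-3.14, 3.14]. Speed limits (rad/s): [2.57, 2.57, 3.14, 3.14, 3.14, 3.14].

## Interface

Orientations are given as a rotation vector (axis times angle).
In Python, from station import ctrl gives the robot as it stands.
- The arm moves only by the tool play_rows, never from a script. Its argument "motion" is a list that holds one entry, the list of rows, each a list of 7 numbers: the closure, from -1 (fully open) to 1 (shut), then the shift along the tool's x, y, z in cm, then the turn, a rotation vector about the tool's x, y, z in degrees. A call has 1 to 20 rows; each row is the pose to reach, as a shift and turn from the pose measured when the call began, along the tool's axes at that moment; what a row does not reach only later rows make up. A row lasts 1/8 s, in which the tool goes at most 62.5 mm and 10.7 degrees, less where a joint would pass 70% of its speed; a pose out of reach is approached as far as the arm can. A call with a gripper value outside its range is refused whole. The fingers move at their own pace and stop on an object; "newtons" is the grip in N (left out, the last holds). Time passes only in rows, so rows that repeat a pose let the fingers close. It gives the time, the measured TCP pose, the force and the opening at its end, in the units of the state.
- ctrl.get_obs(): the state, without advancing time (a new reading comes with each control period).
- ctrl.get_image(name): name is "scene" or "top" or "wrist"; returns a dict with "color" (420x560x3 uint8, red, green, blue), "mtx" (3x3 intrinsics, pixels), "T" (4x4, takes a point from camera to world coordinates). Camera axes: x right, y up, looking along -z (the intrinsics and any distortion apply to the point x, -y, -z); pixel columns grow to the right and rows downward; lengths in m; the calibration is good to about 2 mm. A picture is of the moment at which its call begins. There is no depth.
- ctrl.finish_job(): hands the job in, once; it reports no verdict.
The state is a dict: "t": time; "q": joint angles; "dq": joint speeds; "effort": joint torques, N m; "tool_pos": TCP position; "tool_rot": TCP orientation; "contact_force": force on the tool from outside, world axes, zero at the start; "wrist_torque": the same for the moment, N m; "opening": finger opening in m.
Only numpy, scipy, OpenCV 4.12 (cv2) and the standard library are available. Lean on these libraries where they do the work, as an engineer would, in place of code of your own. Each camera call takes 0.05 s, during which the arm holds its last target.

## Task

Take the red-headed key from the yellow rack, feel it gently into the brass lock on top of the grey sample safe and push it fully home, then turn it clockwise until the hidden bolt lets go and the drawer springs out. Never force the key; leave it standing fully home in the lock, let go, and leave the blue key and everything else undisturbed.

Things in the scene. Friction and masses are not known exactly. Their poses are not given: they have to be found in the camera images.
- safe: Grey steel box, 220 (x) x 180 (y) x 120 mm high, fixed; origin under its centre, z up. Front (-x) has a blue drawer. A brass lock plate (84 x 44 mm) lies on its top. Keyhole, entered from above: a 9.4 mm square for the shank and from it a 6.4 mm wide slot for the bit towards the safe's front (-x), to 12.7 mm from the axis; the plate is 21.5 mm thick, hollow below.
- lock_mark (a point): Front end of the lock's mount on the safe's top, level with the brass plate's upper face (124 mm above the bench); axes as the safe's. The plate was set somewhere along this slotted mount: the keyhole's axis is 4 to 28 mm behind this point (safe's +x), no pose tells where; sideways (y) it is exact. The plate gives downwards on springs (5 N to start, 15 N at 4 mm), not sideways.
- drawer (a joint): How far the drawer is out of the safe, m: 0 locked, 0.045 fully out. With the key home, turn it clockwise seen from above: the bit meets the hidden bolt at about 0.2 rad, pushes it (some 4 to 8 N at the bit) and clears it at 0.7 to 1.1 rad; 1.2 rad is enough. The bolt stays there; a spring then pushes the drawer out in 1 to 2 s.
- key_head (a point): Centre of the right key's red head: a paddle 26 wide (key's y) x 10 thick (key's x: grip across it) x 46 mm high. 60 g; z up along the key. Below the head a steel collar, 18 mm across, 5 mm high, its underside 28 mm below this point. At the start it hangs upright by the collar in a rack slot, bit towards the rack's -x. Fully home, the collar rests on the brass plate.
- key_tip (a point): Lower end of the red key's shank, on its axis, 62 mm below key_head, axes as the key's. The shank is 8 mm across, 34 mm long; its end is flat, its rim bevelled by only 0.5 mm. The lowest 10 mm carry a flat bit, 5 mm thick, reaching 11 mm from the axis to the key's -x (white bar on the head's top, that side). Only fully home is it below the plate (by 2.5 mm) and free to turn.
- spare_head (a point): Centre of the head of the wrong key, the same shape but with a blue head; hangs in the rack's other slot. Leave alone.
- rack: Yellow plastic tube rack, fixed, 80 (x) x 200 (y) x 52 mm high, origin under its centre. Two key slots at 70 mm either side of its centre along y; which key hangs in which varies. Two amber vials stand near its middle.
- vial_a_mid (a point): Amber glass vial with black cap in the rack, 16 mm across, 60 mm high; the point is half-way up. Leave alone.
- vial_b_mid (a point): The other amber vial in the rack, the same.
- cup_mid (a point): Green plastic cup, 90 mm across, 60 mm high, loose on the bench; centre. Leave alone.
- brown_bottle: Brown bottle, yellow cap, 90 mm across, 200 mm high, loose on the bench behind; origin under it. Leave alone.
- blue_jar: Clear jar, blue cap, 52 mm across, 85 mm high, loose on the bench behind; origin under it. Leave alone.
- spatula: Spatula lying on the bench at the left; leave alone.
Not all that is in view belongs to the job. There is more than one size of the part that bears key_head; the job needs the smaller.

How it is judged:
On the way, in this order (a step that is already met when the one before it is completed fails the run):
1. the red key is fully home in the lock, with the drawer still shut (z of key_tip in the frame of lock_mark below -0.032 m and value of joint drawer below 0.004 m and x of key_tip in the frame of lock_mark between 0 and 0.032 m and y of key_tip in the frame of lock_mark between -0.004 and 0.004 m), for 0.1 s.
2. with the key home, the bolt has let go and the drawer has sprung out (value of joint drawer above 0.035 m and z of key_tip in the frame of lock_mark below -0.03 m and x of key_tip in the frame of lock_mark between 0 and 0.032 m and y of key_tip in the frame of lock_mark between -0.004 and 0.004 m), for 0.1 s.
At the end, for the whole second after the job is handed in: the drawer is out by more than 35 mm, the red key stands upright in the keyhole (tilt under 0.15 rad; 0 to 32 mm behind and within 4 mm to the side of lock_mark) with its tip at least 30 mm below the brass face's rest height (34 mm is fully home), released (all of step 2 and angle between key_tip's own z axis and vertical below 0.15 rad and contact force between key and the fingers below 0.1 N); the robot touches nothing.
It fails at once if the key is forced: more than 25 N between the key and the safe or its lock (contact force between key and safe above 25 N).
It fails at once if the robot presses on the safe with more than 15 N (contact force between any of the fingers, the arm and safe above 15 N).
It fails at once if the blue key, a vial, the cup, the bottle, the jar or the spatula is moved by more than 20 mm (distance of any of spare_head, vial_a_mid, vial_b_mid, cup_mid, brown_bottle, blue_jar, spatula from where it was at the start of the episode above 0.02 m).
It also fails if it takes over 72 s, if anything falls off the work surface, if the arm or the gripper's body presses on something with over 40 N, if the wrist force passes 120 N, or if a joint passes its speed limit or range.

## Working session

There is one attempt and no reset: what is moved stays moved. The work goes in short steps, Python scripts to look and compute and a tool call to move; the robot and the scene stay as the last step left them, time stands still between calls to the robot, and variables do not carry over. Pictures are saved under pics/ and viewed, and the job is handed in when it is done.

Besides the shell and the picture viewer there is one more tool, called after "Request:" as name(argument=value, ...), one argument or row to a line, values as JSON. play_rows: Moves the arm, as the interface text tells. Its arguments: {"type":"object","properties":{"motion":{"type":"array"},"newtons":{"type":"number"}},"required":["motion"]}

```bash
mkdir -p pics; ls
cat > h.py <<'E'
import numpy as np,cv2
from station import ctrl
def snap(n,f):
    im=ctrl.get_image(n); cv2.imwrite(f'pics/{f}.png',im['color'][:,:,::-1]); np.savez(f'pics/{f}.npz',**im); return im
def load(f): return dict(np.load(f'pics/{f}.npz'))
def ray(im,u,v):
    d=np.linalg.inv(im['mtx'])@np.array([u,v,1.]); d=np.array([d[0],-d[1],-d[2]])
    return im['T'][:3,3], im['T'][:3,:3]@(d/np.linalg.norm(d))
def plane(im,u,v,z):
    o,d=ray(im,u,v); return o+d*(z-o[2])/d[2]
def proj(im,p):
    T=im['T']; c=T[:3,:3].T@(np.asarray(p)-T[:3,3]); k=im['mtx']@np.array([c[0],-c[1],-c[2]]); return k[:2]/k[2]
def tri(a,b):
    # list of (im,u,v)
    A=np.zeros((3,3));B=np.zeros(3)
    for im,u,v in (a,b):
        o,d=ray(im,u,v);P=np.eye(3)-np.outer(d,d);A+=P;B+=P@o
    return np.linalg.solve(A,B)
E
python3 - <<'E'
from h import *
np.set_printoptions(precision=4,suppress=True)
for n in('scene','top','wrist'):
    im=snap(n,n+'0'); print(n,im.keys(),im['mtx'],im['T'])
print(ctrl.get_obs())
E
```

```text
pics
scene dict_keys(['color', 'mtx', 'T']) [[379.0289   0.     275.4246]
 [  0.     379.0289 208.1194]
 [  0.       0.       1.    ]] [[ 0.8857 -0.2462  0.3937  0.9505]
 [ 0.4637  0.5146 -0.7212 -0.4414]
 [-0.025   0.8213  0.57    0.6035]
 [ 0.      0.      0.      1.    ]]
top dict_keys(['color', 'mtx', 'T']) [[543.8072   0.     278.7039]
 [  0.     543.8072 198.6556]
 [  0.       0.       1.    ]] [[-0.0141  0.9866 -0.1628  0.3229]
 [-0.9996 -0.0178 -0.0217  0.1795]
 [-0.0243  0.1624  0.9864  1.7384]
 [ 0.      0.      0.      1.    ]]
wrist dict_keys(['color', 'mtx', 'T']) [[350.3193   0.     282.0088]
 [  0.     350.3193 210.0459]
 [  0.       0.       1.    ]] [[ 0.329  -0.8994 -0.2878  0.132 ]
 [ 0.9443  0.3124  0.1033  0.6159]
 [-0.0031 -0.3057  0.9521  0.3726]
 [ 0.      0.      0.      1.    ]]
{'t': 0.15, 'q': array([ 1.117 ,  0.0532,  1.614 , -0.    ,  1.476 , -0.119 ]), 'dq': array([-0.0004, -0.0011, -0.0051,  0.0002,  0.0004, -0.    ]), 'effort': array([  0.0006, -39.4244, -37.0722,  -0.0001,   0.0048,   0.    ]), 'tool_pos': array([0.2052, 0.5898, 0.2303]), 'tool_rot': array([-0.5234, -3.0972,  0.0025]), 'contact_force': array([-0.6199, -0.3102, -0.6589]), 'wrist_torque': array([-0.0208, -0.0045, -0.049 ]), 'opening': 0.08513549971434545}
```

View pics/scene0.png

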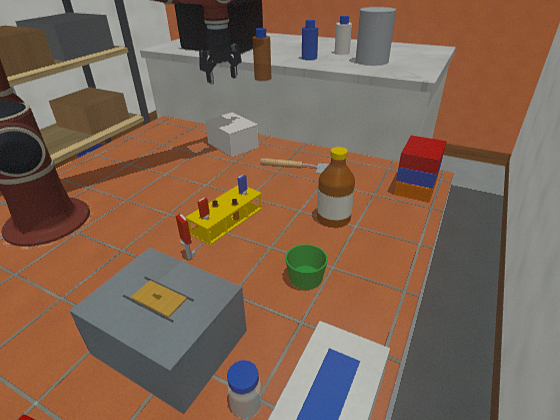

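View pics/top0.png

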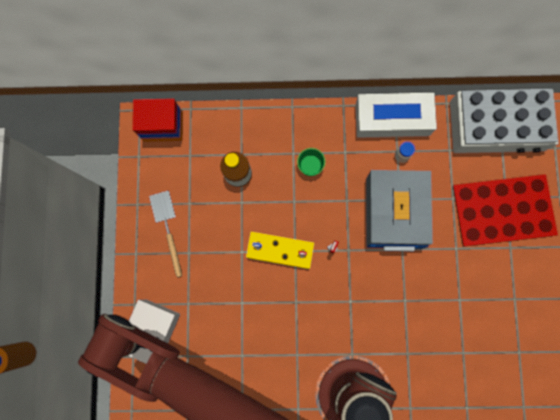

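View pics/wrist0.png

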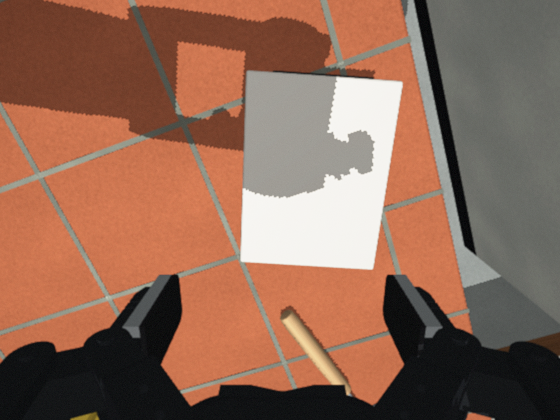

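Red-headed candidates: one in the rack (scene ≈ (203,208), top ≈ (302,253)) and one standing outside it (scene ≈ (184,230), top ≈ (333,247)). I'll enlarge both to compare them.

Run:
```python
from h import *
a=load('scene0')['color'][165:275,160:280,::-1]; b=load('top0')['color'][220:280,235:355,::-1]
c=load('top0')['color'][160:260,355:445,::-1]
cv2.imwrite('pics/crop1.png',cv2.resize(a,None,fx=5,fy=5,interpolation=cv2.INTER_CUBIC))
cv2.imwrite('pics/crop2.png',cv2.resize(b,None,fx=6,fy=6,interpolation=cv2.INTER_CUBIC))
cv2.imwrite('pics/crop3.png',cv2.resize(c,None,fx=6,fy=6,interpolation=cv2.INTER_CUBIC))
```

```text
(no output)
```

View pics/crop1.png

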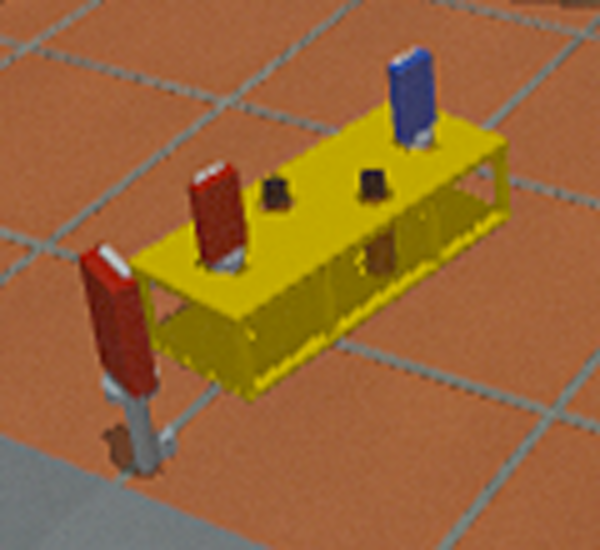

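View pics/crop2.png

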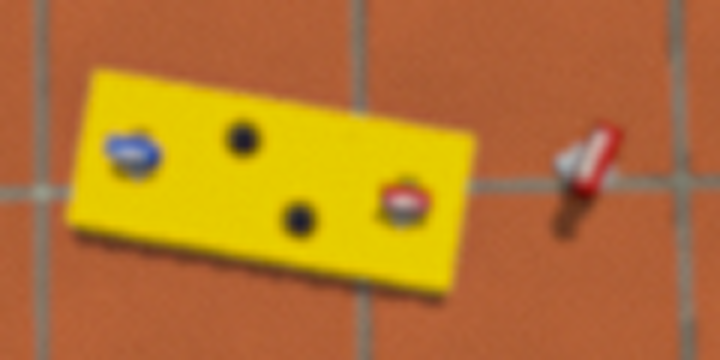

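View pics/crop3.png

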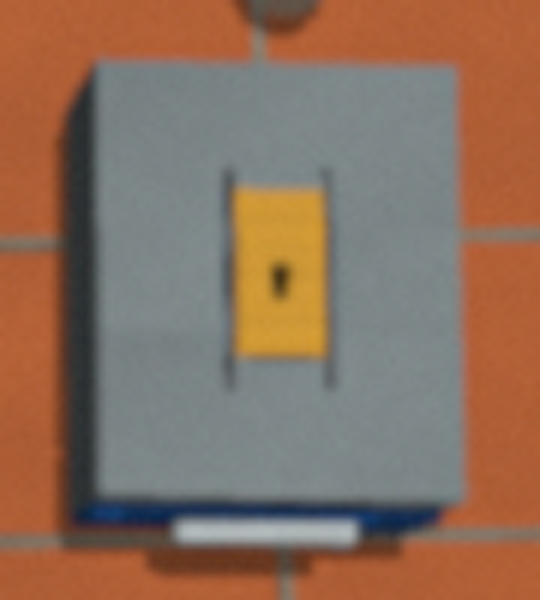

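The rack's red key (top (302,253)) is visibly shorter than the one standing outside, and it's the one in the rack, so it's the key the task means. Next I'll get coarse positions so the wrist camera can be placed.

Run:
```python
from h import *
np.set_printoptions(precision=4,suppress=True)
t=load('top0');s=load('scene0')
def reds(im,roi):
    x0,y0,x1,y1=roi
    hsv=cv2.cvtColor(im['color'],cv2.COLOR_RGB2HSV)
    c=im['color'].astype(int)
    m=((c[:,:,0]>100)&(c[:,:,1]<50)&(c[:,:,2]<60)).astype(np.uint8)
    z=np.zeros_like(m);z[y0:y1,x0:x1]=m[y0:y1,x0:x1]
    n,l,st,ce=cv2.connectedComponentsWithStats(z)
    for i in range(1,n):
        if st[i,4]>4: print(st[i],ce[i])
reds(t,(235,220,355,280));reds(s,(160,165,280,275))
print('head top', plane(t,302.3,253.5,.103), 'scene tri', tri((t,302.3,253.5),(s,202.5,199)))
def cm(im,f,roi):
    c=im['color'].astype(int);m=f(c).astype(np.uint8);x0,y0,x1,y1=roi
    z=np.zeros_like(m);z[y0:y1,x0:x1]=m[y0:y1,x0:x1];return z
y=cm(t,lambda c:(c[:,:,0]>180)&(c[:,:,1]>150)&(c[:,:,2]<60),(235,220,330,280))
cs,_=cv2.findContours(y,0,2);c=max(cs,key=cv2.contourArea);r=cv2.minAreaRect(c);print(r)
P=[plane(t,*p,.052) for p in cv2.boxPoints(r)];print(np.array(P),np.mean(P,0))
y=cm(t,lambda c:(c[:,:,0]>150)&(c[:,:,1]>100)&(c[:,:,2]<100),(385,180,420,230))
cs,_=cv2.findContours(y,0,2);c=max(cs,key=cv2.contourArea);r=cv2.minAreaRect(c);print(r)
P=[plane(t,*p,.124) for p in cv2.boxPoints(r)];print(np.array(P),np.mean(P,0))
print('hole',plane(t,401.8,206.5,.124))
print(plane(t,371,171,.12),plane(t,431,171,.12),plane(t,432,243,.12),plane(t,371,243,.12))
print('bigkey',plane(t,333,247,.1))
```

```text
[331 251   3   2   5] [332.2 251.4]
[198 198  11  20 143] [203.3007 207.3287]
[176 214  15  30 210] [184.     229.8143]
head top [0.425  0.1471 0.103 ] scene tri [0.4263 0.1483 0.1032]
((279.77685546875, 249.43121337890625), (64.93778228759766, 26.18365478515625), 10.007980346679688)
[[0.4211 0.3218 0.052 ]
 [0.5009 0.3072 0.052 ]
 [0.4626 0.109  0.052 ]
 [0.3835 0.125  0.052 ]] [0.442  0.2158 0.052 ]
((401.5, 205.0), (28.0, 15.0), 90.0)
[[ 0.6063 -0.1314  0.124 ]
 [ 0.6055 -0.1761  0.124 ]
 [ 0.521  -0.1717  0.124 ]
 [ 0.5217 -0.1273  0.124 ]] [ 0.5636 -0.1516  0.124 ]
hole [ 0.5589 -0.1523  0.124 ]
[ 0.6698 -0.0658  0.12  ] [ 0.6663 -0.2463  0.12  ] [ 0.4489 -0.2364  0.12  ] [ 0.4518 -0.0567  0.12  ]
bigkey [0.4432 0.0545 0.1   ]
```

```bash
cat >> h.py <<'E'
from scipy.spatial.transform import Rotation as R
np.set_printoptions(precision=4,suppress=True)
def Rdown(yaw_y):  # tool y direction yaw (deg) in world, z down
    a=np.radians(yaw_y); y=np.array([np.cos(a),np.sin(a),0]); z=np.array([0,0,-1.]); x=np.cross(y,z)
    return R.from_matrix(np.c_[x,y,z])
def go(p,yaw_y):
    o=ctrl.get_obs(); R0=R.from_rotvec(o['tool_rot']); d=R0.inv().apply(np.asarray(p)-o['tool_pos'])*100
    w=(R0.inv()*Rdown(yaw_y)).as_rotvec(degrees=True); print('shift cm',d.round(3),'turn deg',w.round(2),'|n|',np.linalg.norm(d)/6.25,np.linalg.norm(w)/10.7); return d,w
def st():
    o=ctrl.get_obs(); R0=R.from_rotvec(o['tool_rot']).as_matrix()
    print('t',o['t'],'p',o['tool_pos'],'yaw_y',np.degrees(np.arctan2(R0[1,1],R0[0,1])).round(2),'z',R0[:,2],'F',o['contact_force'],'M',o['wrist_torque'],'open',round(o['opening'],4)); return o
E
python3 -c "
from h import *
st();go([.426,.1475,.2],-10.8)"
```

```text
t 0.15 p [0.2052 0.5898 0.2303] yaw_y 70.82 z [-0.0007 -0.0015 -1.    ] F [-0.6199 -0.3102 -0.6589] M [-0.0208 -0.0045 -0.049 ] open 0.0851
shift cm [-35.393 -34.517   3.082] turn deg [-0.08  0.06 81.62] |n| 7.925450389764579 7.6278159502609935
```

Request:
play_rows(
  motion=[
    [[-1,-9,-8.6,0.5,0,0,20],[-1,-18,-17,1,0,0,40],[-1,-27,-26,2,0,0,60],[-1,-35.4,-34.5,3,0,0,81.6],[-1,-35.4,-34.5,3,0,0,81.6],[-1,-35.4,-34.5,3,0,0,81.6],[-1,-35.4,-34.5,3,0,0,81.6],[-1,-35.4,-34.5,3,0,0,81.6],[-1,-35.4,-34.5,3,0,0,81.6],[-1,-35.4,-34.5,3,0,0,81.6],[-1,-35.4,-34.5,3,0,0,81.6],[-1,-35.4,-34.5,3,0,0,81.6]],
  ],
)

```text
t: 1.65
tool_pos: [0.4257, 0.1488, 0.2009]
tool_rot: [2.417, 2.006, -0.002]
contact_force: [-0.5, 0.9, 0.1]
opening: 0.0853
```

```bash
python3 -c "
from h import *
st();snap('wrist','w1')"
```

```text
t 1.65 p [0.4257 0.1488 0.2009] yaw_y -10.64 z [-0.0006 -0.0014 -1.    ] F [-0.5467  0.9374  0.0877] M [ 0.0528 -0.0109  0.0366] open 0.0853
```

View pics/w1.png

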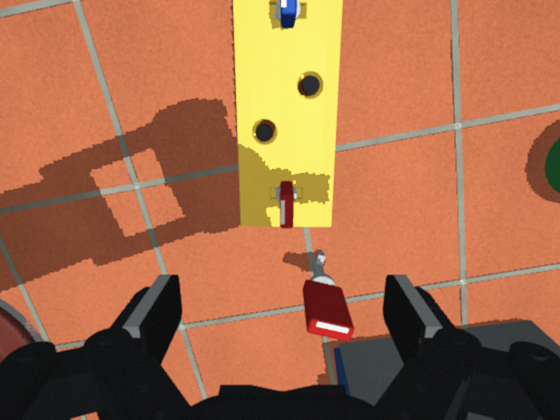

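Run:
```python
from h import *
im=load('w1')
cv2.imwrite('pics/w1c.png',cv2.resize(im['color'][165:245,230:345,::-1],None,fx=7,fy=7,interpolation=cv2.INTER_NEAREST))
```

```text
(no output)
```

View pics/w1c.png

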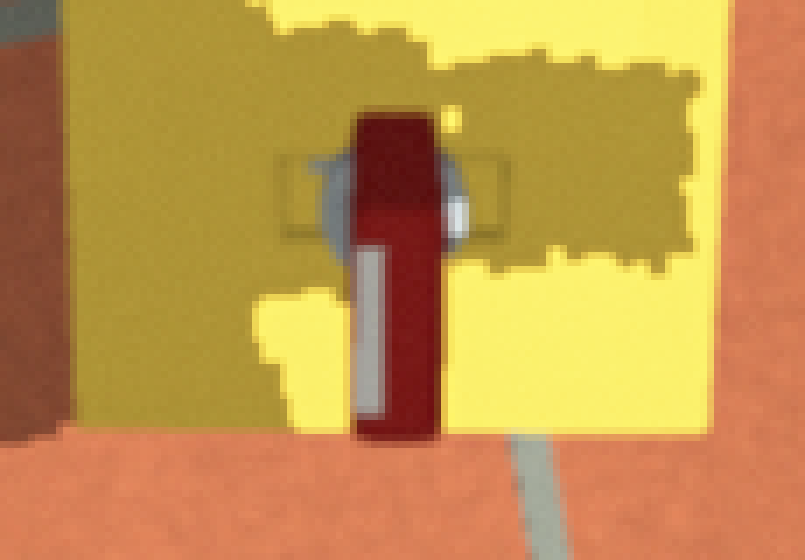

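Run:
```python
from h import *
im=load('w1')
c=plane(im,286.8,211.1,.103);print(c)
for u,v in ((280.7,194.3),(292.9,194.3),(292.9,227.9),(280.7,227.9)): print(plane(im,u,v,.103))
print(proj(im,[c[0],c[1],.061]))
# rack edges on top plane
a,b=plane(im,238.9,180,.052),plane(im,240.8,224,.052);print('rack left yaw',a,b,np.degrees(np.arctan2(*(a-b)[[0,1]])))
a,b=plane(im,334.3,166,.052),plane(im,331.5,224,.052);print('rack right',a,b,np.degrees(np.arctan2(*(a-b)[[0,1]])))
```

```text
[0.4297 0.1482 0.103 ]
[0.4277 0.1613 0.103 ]
[0.4362 0.1597 0.103 ]
[0.4317 0.1346 0.103 ]
[0.4229 0.1363 0.103 ]
[286.1119 195.4985]
rack left yaw [0.3924 0.1666 0.052 ] [0.3852 0.1274 0.052 ] 10.408473063808426
rack right [0.4737 0.1635 0.052 ] [0.4641 0.1126 0.052 ] 10.769929420721363
```

```bash
python3 -c "
from h import *
go([.4297,.1482,.063],-10.6)"
```

```text
shift cm [ 0.047  0.404 13.787] turn deg [-0.02  0.08 -0.05] |n| 2.2069270538792325 0.0093395271486631
```

Request:
play_rows(
  motion=[
    [[-1,0.05,0.4,4,0,0,0],[-1,0.05,0.4,8,0,0,0],[-1,0.05,0.4,11,0,0,0],[-1,0.05,0.4,13,0,0,0],[-1,0.05,0.4,13.8,0,0,0],[-1,0.05,0.4,13.8,0,0,0],[-1,0.05,0.4,13.8,0,0,0]],
  ],
)

```text
t: 2.58
tool_pos: [0.4306, 0.1485, 0.0641]
tool_rot: [2.416, 2.005, 0.001]
contact_force: [-0.1, 0.9, 0.1]
opening: 0.0856
```

```bash
python3 -c "
from h import *
st();snap('wrist','w2')"
```

```text
t 2.575 p [0.4306 0.1485 0.0641] yaw_y -10.63 z [ 0.0015 -0.0011 -1.    ] F [-0.0714  0.9482  0.0785] M [-0.0054 -0.0313  0.0708] open 0.0856
```

View pics/w2.png

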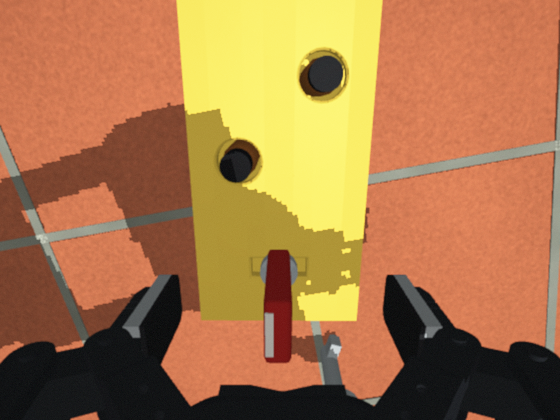

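Request:
play_rows(
  motion=[
    [[-1,0,-0.15,0,0,0,0],[-0.5,0,-0.15,0,0,0,0],[0,0,-0.15,0,0,0,0],[0.4,0,-0.15,0,0,0,0],[0.6,0,-0.15,0,0,0,0],[0.8,0,-0.15,0,0,0,0],[1,0,-0.15,0,0,0,0],[1,0,-0.15,0,0,0,0],[1,0,-0.15,0,0,0,0],[1,0,-0.15,0,0,0,0],[1,0,-0.15,0,0,0,0],[1,0,-0.15,0,0,0,0]],
  ],
  newtons=60,
)

```text
t: 4.12
tool_pos: [0.4292, 0.1488, 0.0642]
tool_rot: [2.416, 2.005, 0.001]
contact_force: [0.2, -0.7, 0.9]
opening: 0.0093
```

```bash
python3 -c "
from h import *
st();snap('wrist','w3')"
```

```text
t 4.125 p [0.4292 0.1488 0.0642] yaw_y -10.64 z [ 0.0018 -0.001  -1.    ] F [ 0.1804 -0.6884  0.8707] M [-0.0951 -0.0047 -0.0085] open 0.0093
```

View pics/w3.png

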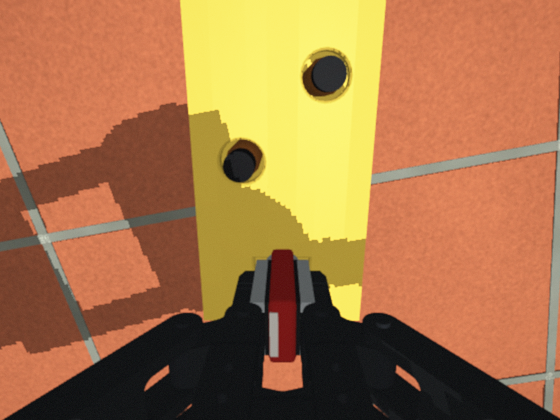

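Gripped with an opening of 9.3 mm, and the key sits centred between the pads. Now lift.

Request:
play_rows(
  motion=[
    [[1,0,0,-1,0,0,0],[1,0,0,-2,0,0,0],[1,0,0,-4,0,0,0],[1,0,0,-7,0,0,0],[1,0,0,-11,0,0,0],[1,0,0,-15,0,0,0],[1,0,0,-17,0,0,0],[1,0,0,-17,0,0,0],[1,0,0,-17,0,0,0]],
  ],
)

```text
t: 5.3
tool_pos: [0.428, 0.1488, 0.2323]
tool_rot: [2.417, 2.006, -0.003]
contact_force: [-1.0, 0.0, -1.3]
opening: 0.0092
```

```bash
python3 -c "
from h import *
st();snap('wrist','w4');snap('scene','s4');go([.559,-.152,.24],-2.5)
im=load('s4');cv2.imwrite('pics/s4c.png',cv2.resize(im['color'][60:280,130:310,::-1],None,fx=3,fy=3,interpolation=2))"
```

```text
t 5.3 p [0.428  0.1488 0.2323] yaw_y -10.64 z [-0.0013 -0.0015 -1.    ] F [-0.9849  0.0279 -1.2758] M [ 0.0326  0.0096 -0.0701] open 0.0092
shift cm [-27.141  18.438  -0.788] turn deg [-0.11  0.11 -8.13] |n| 5.251297731313007 0.760316920316523
```

View pics/s4c.png

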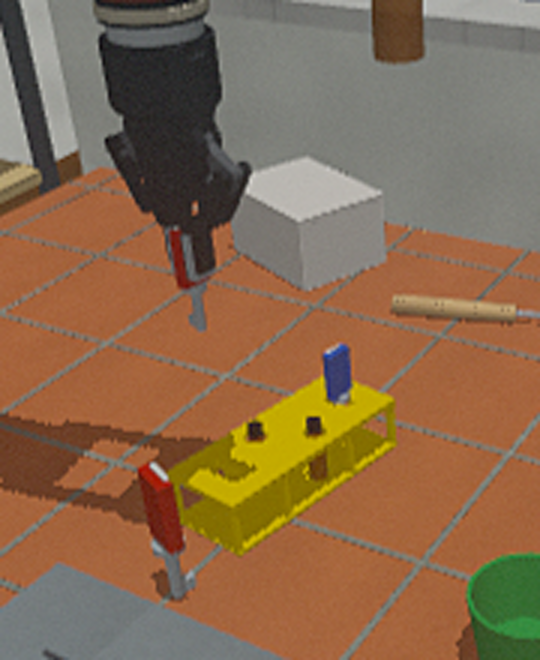

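View pics/w4.png

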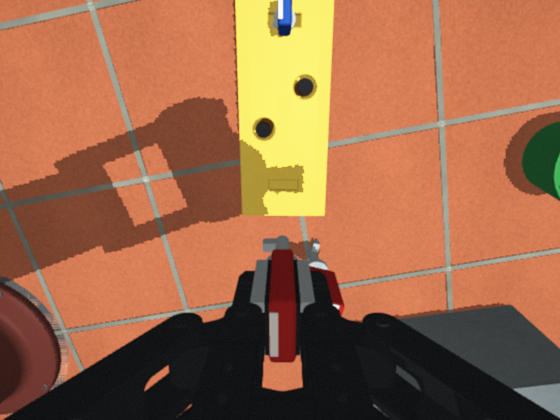

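Request:
play_rows(
  motion=[
    [[1,-4,2.5,-0.3,0,0,-2],[1,-9,6,-0.8,0,0,-4],[1,-14,9.5,-0.8,0,0,-6],[1,-19,13,-0.8,0,0,-8.1],[1,-24,16.3,-0.8,0,0,-8.1],[1,-27.1,18.4,-0.8,0,0,-8.1],[1,-27.1,18.4,-0.8,0,0,-8.1],[1,-27.1,18.4,-0.8,0,0,-8.1],[1,-27.1,18.4,-0.8,0,0,-8.1]],
  ],
)

```text
t: 6.52
tool_pos: [0.5583, -0.1504, 0.2397]
tool_rot: [-2.268, -2.172, 0.004]
contact_force: [0.4, 0.0, -0.4]
opening: 0.0092
```

```bash
python3 -c "
from h import *
st();snap('wrist','w5')
im=load('w5');cv2.imwrite('pics/w5c.png',cv2.resize(im['color'][120:270,200:370,::-1],None,fx=4.5,fy=4,interpolation=0))"
```

```text
t 6.525 p [ 0.5583 -0.1504  0.2397] yaw_y -2.46 z [-0.0028 -0.0012 -1.    ] F [ 0.3971  0.0307 -0.4339] M [-0.0046  0.0672  0.0287] open 0.0092
```

View pics/w5.png

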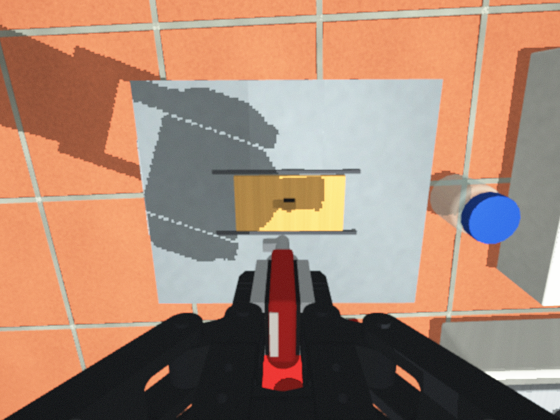

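View pics/w5c.png

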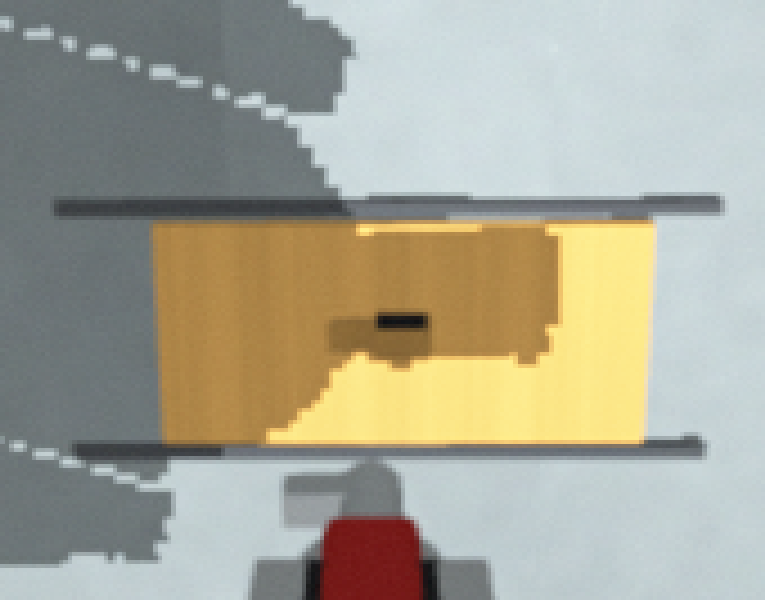

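```bash
cat > m5.py <<'E'
from h import *
im=load('w5');o=ctrl.get_obs()
h=plane(im,289.5,203.9,.124);print('hole axis',h)
zt=o['tool_pos'][2]-.0462
a=plane(im,282.8,234.6,zt);b=plane(im,263.1,238.8,zt);print('rim',a,'bit corner',b, 'TCP',o['tool_pos'])
ex=Rdown(-2.46).as_matrix()
for p,off in((a,[.004,0,0]),(b,[.0025,-.011,0])): print('axis est',p-ex@np.array(off))
# edges: plate top/bottom, safe edges
def yaw(p,q,z): 
    A,B=plane(im,*p,z),plane(im,*q,z); return np.degrees(np.arctan2(*(B-A)[[1,0]]))
print('rails',yaw((215,172.2),(358,170.6),.124),yaw((218,232.8),(354,231.8),.124))
print('plate',yaw((234,175.6),(345,174.8),.124),yaw((236,230.9),(343,230.8),.124))
print('safe',yaw((132,81),(442,79.5),.12),yaw((158,303),(416,303),.12))
g=cv2.cvtColor(im['color'],cv2.COLOR_RGB2HSV);m=cv2.inRange(g,(15,100,60),(35,255,255));m[:, :225]=0;m[:,355:]=0;m[:160]=0;m[237:]=0
cs,_=cv2.findContours(m,0,1);c=max(cs,key=cv2.contourArea)[:,0,:].astype(float)
P=np.array([plane(im,*q,.124)[:2] for q in c]).astype(np.float32)
r=cv2.minAreaRect(P);print('plate rect',r)
E
python3 m5.py
```

```text
hole axis [ 0.5643 -0.1505  0.124 ]
rim [ 0.5593 -0.1476  0.1937] bit corner [ 0.5477 -0.1498  0.1937] TCP [ 0.5584 -0.1503  0.2399]
axis est [ 0.5591 -0.1516  0.1937]
axis est [ 0.5586 -0.1527  0.1937]
rails -1.8118853829033157 -1.9898483893630636
plate -2.0407191944104826 -2.3850051664670393
safe -2.2290966700394765 -2.4148480843623923
plate rect ((0.5639816522598267, -0.14989665150642395), (0.044149402529001236, 0.08374959230422974), 87.55731964111328)
```

```bash
python3 -c "
from h import *
go([.5637,-.1485,.180],-2.3)"
```

```text
shift cm [0.216 0.537 5.986] turn deg [-0.13  0.08 -0.15] |n| 0.9622966540727803 0.020561275842724682
```

Request:
play_rows(
  motion=[
    [[1,0.22,0.54,2,-0.1,0.1,-0.15],[1,0.22,0.54,4,-0.1,0.1,-0.15],[1,0.22,0.54,5.5,-0.1,0.1,-0.15],[1,0.22,0.54,6,-0.1,0.1,-0.15],[1,0.22,0.54,6,-0.1,0.1,-0.15],[1,0.22,0.54,6,-0.1,0.1,-0.15],[1,0.22,0.54,6,-0.1,0.1,-0.15]],
  ],
)

```text
t: 7.45
tool_pos: [0.5642, -0.1487, 0.1809]
tool_rot: [2.265, 2.176, 0.001]
contact_force: [0.6, -0.2, -0.9]
opening: 0.0091
```

```bash
python3 -c "
from h import *
st();snap('wrist','w6')
im=load('w6');cv2.imwrite('pics/w6c.png',cv2.resize(im['color'][170:270,220:350,::-1],None,fx=6,fy=6,interpolation=0))"
```

```text
t 7.45 p [ 0.5642 -0.1487  0.1809] yaw_y -2.31 z [ 0.001  -0.0003 -1.    ] F [ 0.6295 -0.1788 -0.9086] M [-0.0133  0.0156  0.0327] open 0.0091
```

View pics/w6c.png

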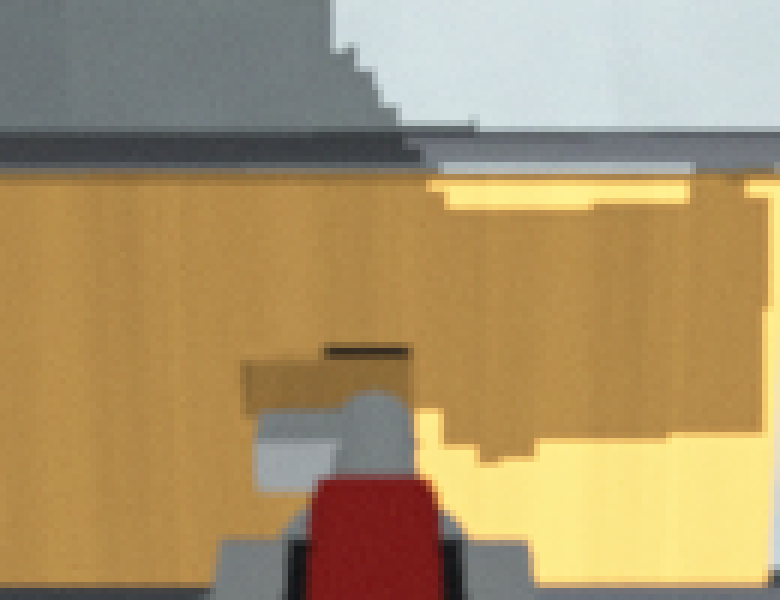

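```bash
cat > m6.py <<'E'
from h import *
im=load('w6');p=np.array([.5642,-.1487,.1809]);E=Rdown(-2.31).as_matrix()
def T(u,v,z): return (E.T@(plane(im,u,v,z)-p))*1000  # tool-frame mm
zt=p[2]-.0462
print('hole: left',T(260.3,235,.124)+[0,12.7,0],'right',T(288.7,232,.124)-[0,4.7,0],'sqtop',T(281,227.5,.124)-[4.7,0,0],'slottop',T(268,230,.124)-[3.2,0,0])
print('tip: shR',T(288.8,241,zt)-[0,4,0],'shL',T(277,241,zt)+[0,4,0],'bitL',T(262.8,238.5,zt)+[-2.5,11,0],'rim',T(282.5,235.2,zt)-[4,0,0])
E
python3 m6.py
```

```text
hole: left [-1.8767  0.0489 56.9   ] right [ 0.0708  0.0089 56.9   ] sqtop [-1.6932  0.0157 56.9   ] slottop [-1.8094 -7.9005 56.9   ]
tip: shR [-1.3462  0.5606 46.2   ] shL [-1.338   1.6912 46.2   ] bitL [-2.2583  0.453  46.2   ] rim [-1.7107  0.8929 46.2   ]
```

Request:
play_rows(
  motion=[
    [[1,0.01,-0.06,0.3,0,0,0],[1,0.01,-0.06,0.6,0,0,0],[1,0.01,-0.06,0.85,0,0,0],[1,0.01,-0.06,0.85,0,0,0],[1,0.01,-0.06,0.85,0,0,0]],
  ],
)

```text
t: 8.12
tool_pos: [0.5635, -0.1486, 0.1722]
tool_rot: [2.265, 2.176, 0.0]
contact_force: [-0.1, -0.1, -0.0]
opening: 0.0098
```

```bash
python3 -c "
from h import *
st();snap('wrist','w7');snap('scene','s7')
im=load('w7');cv2.imwrite('pics/w7c.png',cv2.resize(im['color'][200:260,240:320,::-1],None,fx=10,fy=10,interpolation=0))"
```

```text
t 8.125 p [ 0.5635 -0.1486  0.1722] yaw_y -2.3 z [ 0.0007 -0.0003 -1.    ] F [-0.0539 -0.0802 -0.0145] M [-0.028   0.0235 -0.0036] open 0.0098
```

View pics/w7c.png

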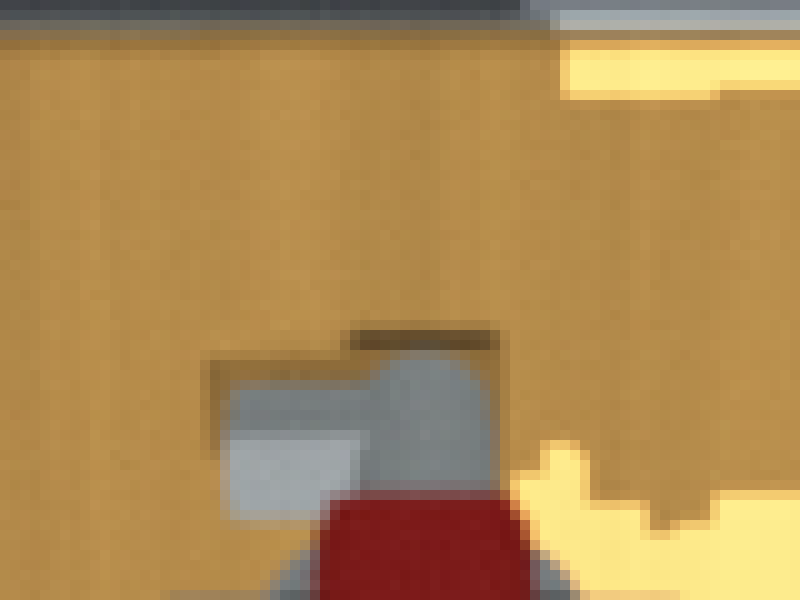

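```bash
cat > m7.py <<'E'
from h import *
im=load('w7');p=np.array([.5635,-.1486,.1722]);E=Rdown(-2.3).as_matrix()
def T(u,v,z): return ((E.T@(plane(im,u,v,z)-p))*1000).round(2)
c=lambda x,y:(240+x/10-.0,200+y/10-.0)
for zt in(p[2]-.0462,):
  print('hole: left',T(*c(207,400),.124)[1]+12.7,'right',T(*c(502,400),.124)[1]-4.7,'sqtop',T(*c(420,330),.124)[0]-4.7,'slottop',T(*c(280,357),.124)[0]-3.2)
  print('tip: shR',T(*c(495,420),zt)[1]-4,'bitL',T(*c(225,385),zt)[1]+11,'bit',T(*c(280,384),zt)[0]-2.5,'rim',T(*c(425,349),zt)[0]-4)
E
python3 m7.py
```

```text
hole: left 0.8099999999999987 right 0.75 sqtop -1.7800000000000002 slottop -1.9700000000000002
tip: shR 1.0 bitL 0.3000000000000007 bit -2.14 rim -1.4700000000000002
```

Tip and keyhole agree to about 0.3 mm. Now I'll feel downwards in small steps.

Request:
play_rows(
  motion=[
    [[1,0,0.01,0.06,0,0,0],[1,0,0.01,0.12,0,0,0],[1,0,0.01,0.18,0,0,0],[1,0,0.01,0.24,0,0,0],[1,0,0.01,0.3,0,0,0],[1,0,0.01,0.36,0,0,0],[1,0,0.01,0.36,0,0,0]],
  ],
)

```text
t: 9.1
tool_pos: [0.5637, -0.1486, 0.1687]
tool_rot: [2.265, 2.176, 0.001]
contact_force: [0.2, -0.4, -0.6]
opening: 0.0092
```

```bash
python3 -c "
from h import *
st();snap('wrist','w8')
im=load('w8');cv2.imwrite('pics/w8c.png',cv2.resize(im['color'][200:260,240:320,::-1],None,fx=10,fy=10,interpolation=0))"
```

```text
t 9.1 p [ 0.5637 -0.1486  0.1687] yaw_y -2.3 z [ 0.0008 -0.0003 -1.    ] F [ 0.2395 -0.3948 -0.5776] M [ 0.0236 -0.052  -0.0266] open 0.0092
```

View pics/w8c.png

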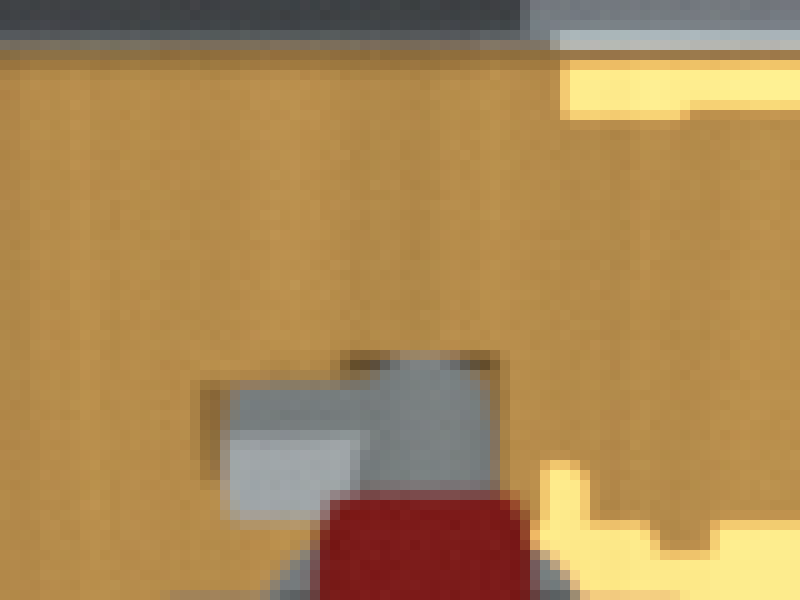

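Request:
play_rows(
  motion=[
    [[1,0,0,0.05,0,0,0],[1,0,0,0.1,0,0,0],[1,0,0,0.15,0,0,0],[1,0,0,0.2,0,0,0],[1,0,0,0.2,0,0,0]],
  ],
)

```text
t: 9.78
tool_pos: [0.5637, -0.1486, 0.1667]
tool_rot: [2.265, 2.176, 0.001]
contact_force: [0.4, 0.3, -0.2]
opening: 0.0096
```

```bash
python3 -c "
from h import *
st();snap('wrist','w9')
im=load('w9');cv2.imwrite('pics/w9c.png',cv2.resize(im['color'][200:260,240:320,::-1],None,fx=10,fy=10,interpolation=0))"
```

```text
t 9.775 p [ 0.5637 -0.1486  0.1667] yaw_y -2.31 z [ 0.0009 -0.0003 -1.    ] F [ 0.3592  0.2916 -0.2446] M [-0.0376  0.0385  0.0492] open 0.0096
```

View pics/w9c.png

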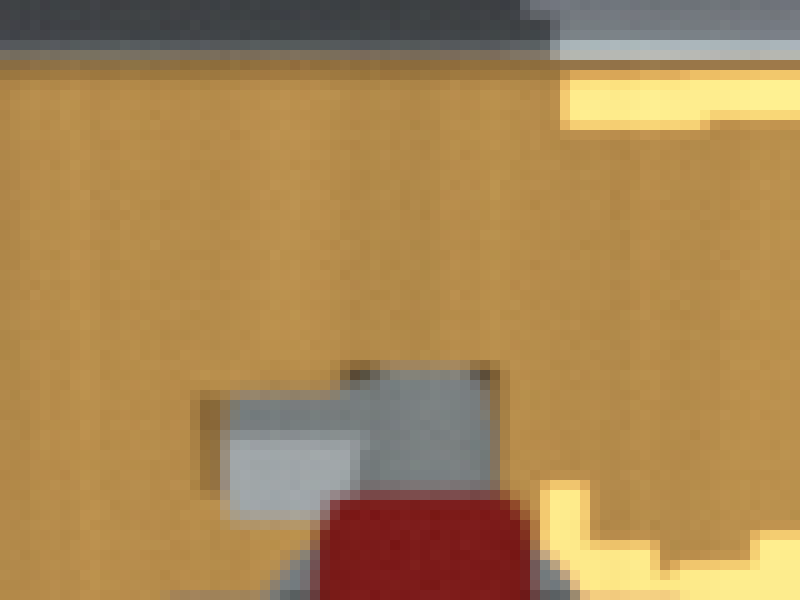

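The shank and bit are entering: the far edge clips them and there is no force. Continuing down in steps.

Request:
play_rows(
  motion=[
    [[1,0,0,0.1,0,0,0],[1,0,0,0.2,0,0,0],[1,0,0,0.3,0,0,0],[1,0,0,0.4,0,0,0],[1,0,0,0.5,0,0,0],[1,0,0,0.6,0,0,0],[1,0,0,0.6,0,0,0]],
  ],
)

```text
t: 10.7
tool_pos: [0.5636, -0.1486, 0.1605]
tool_rot: [2.265, 2.176, 0.0]
contact_force: [-0.3, 0.6, -1.0]
opening: 0.0091
```

Request:
play_rows(
  motion=[
    [[1,0,0,0.15,0,0,0],[1,0,0,0.3,0,0,0],[1,0,0,0.45,0,0,0],[1,0,0,0.6,0,0,0],[1,0,0,0.75,0,0,0],[1,0,0,0.75,0,0,0]],
  ],
)

```text
t: 11.45
tool_pos: [0.5635, -0.1486, 0.1528]
tool_rot: [2.265, 2.176, 0.0]
contact_force: [1.0, -1.7, -0.7]
opening: 0.0092
```

```bash
python3 -c "
from h import *
st();snap('wrist','w10')
im=load('w10');cv2.imwrite('pics/w10c.png',cv2.resize(im['color'][190:280,220:340,::-1],None,fx=6,fy=6,interpolation=0))"
```

```text
t 11.45 p [ 0.5635 -0.1486  0.1528] yaw_y -2.31 z [ 0.0003 -0.0003 -1.    ] F [ 1.0156 -1.6634 -0.6768] M [-0.0312  0.0056  0.0023] open 0.0092
```

View pics/w10c.png

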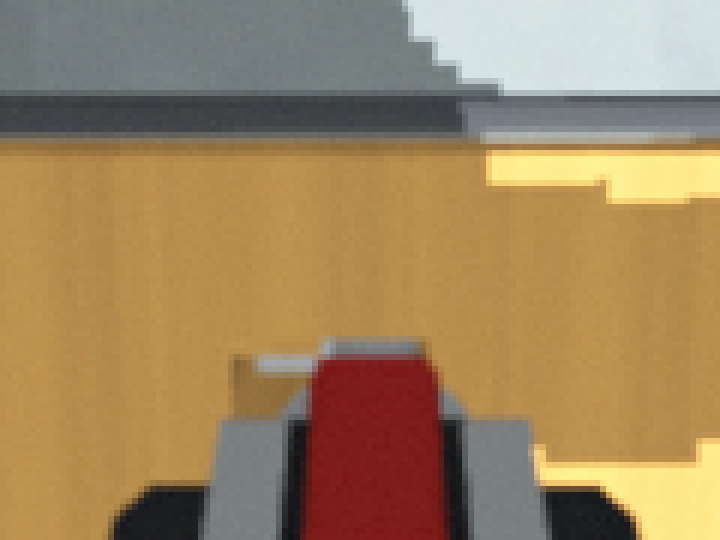

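Request:
play_rows(
  motion=[
    [[1,-0.02,0,0.12,0,0,0],[1,-0.02,0,0.24,0,0,0],[1,-0.02,0,0.36,0,0,0],[1,-0.02,0,0.48,0,0,0],[1,-0.02,0,0.6,0,0,0],[1,-0.02,0,0.72,0,0,0],[1,-0.02,0,0.84,0,0,0],[1,-0.02,0,0.96,0,0,0],[1,-0.02,0,0.96,0,0,0]],
  ],
)

```text
t: 12.62
tool_pos: [0.5635, -0.1488, 0.1431]
tool_rot: [2.266, 2.176, 0.0]
contact_force: [-0.5, -0.6, -0.7]
opening: 0.0092
```

```bash
python3 -c "
from h import *
st()"
```

```text
t 12.625 p [ 0.5635 -0.1488  0.1431] yaw_y -2.31 z [ 0.0002 -0.0002 -1.    ] F [-0.4509 -0.6334 -0.6505] M [-0.0126 -0.0149  0.0167] open 0.0092
```

Request:
play_rows(
  motion=[
    [[1,0,0,0.12,0,0,0],[1,0,0,0.24,0,0,0],[1,0,0,0.36,0,0,0],[1,0,0,0.48,0,0,0],[1,0,0,0.56,0,0,0],[1,0,0,0.6,0,0,0],[1,0,0,0.6,0,0,0]],
  ],
)

```text
t: 13.5
tool_pos: [0.5635, -0.1488, 0.1372]
tool_rot: [2.266, 2.176, 0.0]
contact_force: [-0.0, 0.0, -0.7]
opening: 0.0092
```

Request:
play_rows(
  motion=[
    [[1,0,0,0.04,0,0,0],[1,0,0,0.08,0,0,0],[1,0,0,0.08,0,0,0]],
  ],
)

```text
t: 13.88
tool_pos: [0.5634, -0.1488, 0.1363]
tool_rot: [2.266, 2.176, -0.0]
contact_force: [0.3, 0.2, -1.4]
opening: 0.0093
```

```bash
python3 -c "
from h import *
st();snap('wrist','w11');snap('scene','s11')
im=load('w11');cv2.imwrite('pics/w11c.png',cv2.resize(im['color'][190:310,210:350,::-1],None,fx=5,fy=5,interpolation=0))
im=load('s11');cv2.imwrite('pics/s11c.png',cv2.resize(im['color'][200:400,70:260,::-1],None,fx=4,fy=3,interpolation=2))"
```

```text
t 13.875 p [ 0.5634 -0.1488  0.1363] yaw_y -2.31 z [ 0.0001 -0.0001 -1.    ] F [ 0.2965  0.2156 -1.3627] M [-0.0073  0.0351  0.009 ] open 0.0093
```

View pics/w11c.png

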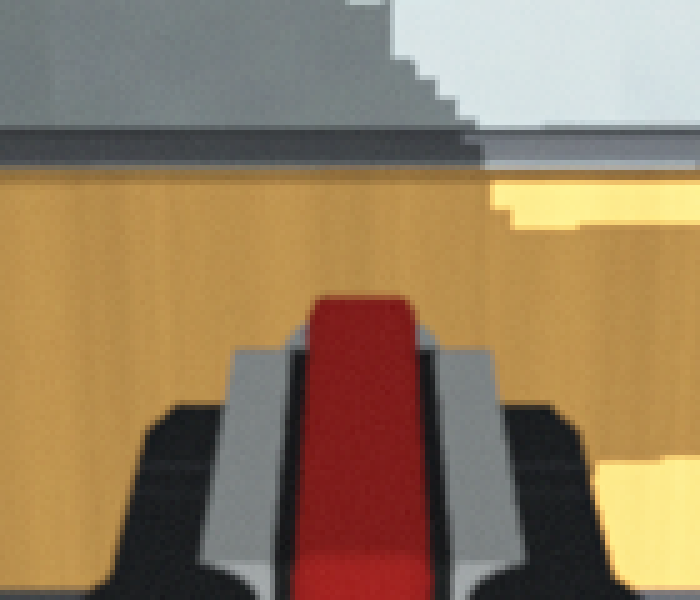

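View pics/s11c.png

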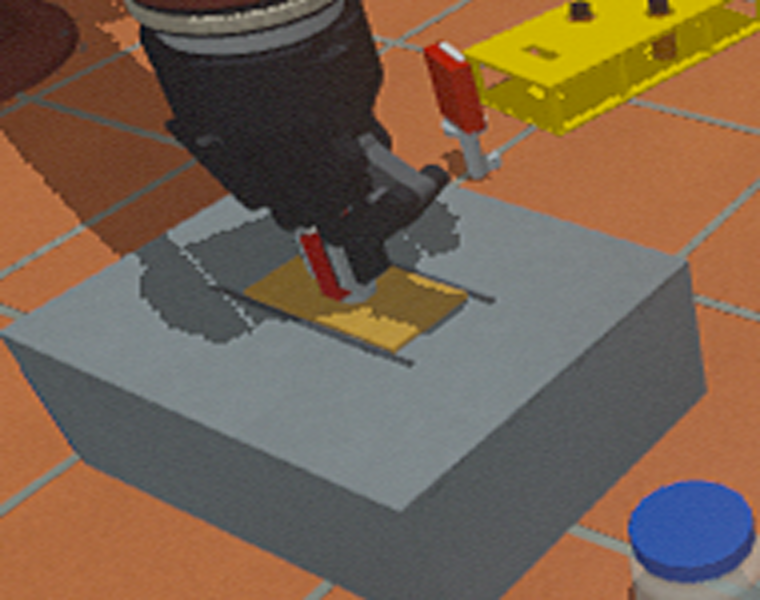

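Request:
play_rows(
  motion=[
    [[1,0,0,0.03,0,0,0],[1,0,0,0.06,0,0,0],[1,0,0,0.06,0,0,0]],
  ],
)

```text
t: 14.35
tool_pos: [0.5635, -0.1488, 0.1362]
tool_rot: [2.265, 2.176, 0.0]
contact_force: [-2.0, 0.7, 3.0]
opening: 0.0093
```

Collar contact at z = 0.1362, exactly the predicted home height. One slight extra push will confirm it is seated.

Request:
play_rows(
  motion=[
    [[1,0,0,0.03,0,0,0],[1,0,0,0.06,0,0,0],[1,0,0,0.08,0,0,0],[1,0,0,0.08,0,0,0]],
  ],
)

```text
t: 14.85
tool_pos: [0.5636, -0.1488, 0.1357]
tool_rot: [2.265, 2.176, 0.0]
contact_force: [-1.7, 1.0, 4.1]
opening: 0.0093
```

```bash
python3 -c "
from h import *
st()"
```

```text
t 14.85 p [ 0.5636 -0.1488  0.1357] yaw_y -2.3 z [ 0.0003 -0.0003 -1.    ] F [-1.7486  0.9584  4.1051] M [0.1477 0.5009 0.0463] open 0.0093
```

```bash
python3 -c "
import numpy as np
c=np.array([-.17,.06])
for t in (5,10,15,20,30,40,50,60,70):
    a=np.radians(t);R=np.array([[np.cos(a),-np.sin(a)],[np.sin(a),np.cos(a)]]);print(t,(c-R@c).round(3))"
```

```text
5 [0.005 0.015]
10 [0.008 0.03 ]
15 [0.01  0.046]
20 [0.01  0.062]
30 [0.007 0.093]
40 [-0.001  0.123]
50 [-0.015  0.152]
60 [-0.033  0.177]
70 [-0.055  0.199]
```

Request:
play_rows(
  motion=[
    [[1,0.005,0.015,0.03,0,0,5],[1,0.008,0.03,0.03,0,0,10],[1,0.01,0.046,0.03,0,0,15],[1,0.01,0.046,0.03,0,0,15]],
  ],
)

```text
t: 15.35
tool_pos: [0.5646, -0.1493, 0.1359]
tool_rot: [2.528, 1.862, 0.001]
contact_force: [0.3, -1.0, 4.4]
opening: 0.0095
```

```bash
python3 -c "
from h import *
st()"
```

```text
t 15.35 p [ 0.5646 -0.1493  0.1359] yaw_y -17.25 z [ 0.0019 -0.0016 -1.    ] F [ 0.3122 -1.0369  4.4179] M [-0.2076  0.1188  0.0132] open 0.0095
```

Request:
play_rows(
  motion=[
    [[1,0.005,0.015,0.03,0,0,5],[1,0.008,0.03,0.03,0,0,10],[1,0.01,0.046,0.03,0,0,15],[1,0.01,0.062,0.03,0,0,20],[1,0.01,0.062,0.03,0,0,20]],
  ],
)

```text
t: 15.98
tool_pos: [0.565, -0.1503, 0.1357]
tool_rot: [2.81, 1.397, -0.001]
contact_force: [-3.2, -3.5, 4.3]
opening: 0.0093
```

```bash
python3 -c "
from h import *
st()"
```

```text
t 15.975 p [ 0.565  -0.1503  0.1357] yaw_y -37.13 z [ 0.0012 -0.0036 -1.    ] F [-3.1713 -3.5206  4.3374] M [-0.7458  0.6205  0.0634] open 0.0093
```

Request:
play_rows(
  motion=[
    [[1,0.005,0.015,0.03,0,0,5],[1,0.008,0.03,0.03,0,0,10],[1,0.01,0.046,0.03,0,0,15],[1,0.01,0.062,0.03,0,0,20],[1,0.01,0.062,0.03,0,0,20]],
  ],
)

```text
t: 16.6
tool_pos: [0.5653, -0.1507, 0.1355]
tool_rot: [3.008, 0.892, -0.001]
contact_force: [-4.1, -0.3, 5.3]
opening: 0.0091
```

```bash
python3 -c "
from h import *
st();snap('top','t12')
im=load('t12');cv2.imwrite('pics/t12c.png',cv2.resize(im['color'][150:280,340:460,::-1],None,fx=4,fy=4,interpolation=2))"
```

```text
t 16.6 p [ 0.5653 -0.1507  0.1355] yaw_y -56.97 z [ 0.0005 -0.0037 -1.    ] F [-4.0585 -0.33    5.2571] M [-0.3108  0.6912  0.0317] open 0.0091
```

View pics/t12c.png

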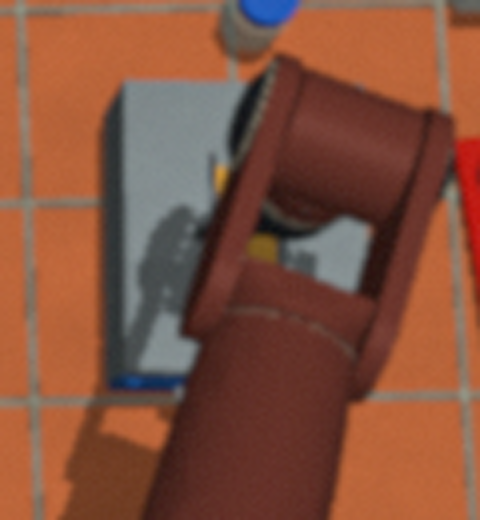

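Turned 55° with low forces. Next I'll turn to about 70° and check the drawer.

Request:
play_rows(
  motion=[
    [[1,0.005,0.015,0.02,0,0,5],[1,0.008,0.03,0.02,0,0,10],[1,0.01,0.046,0.02,0,0,15],[1,0.01,0.046,0.02,0,0,15],[1,0.01,0.046,0.02,0,0,15],[1,0.01,0.046,0.02,0,0,15],[1,0.01,0.046,0.02,0,0,15],[1,0.01,0.046,0.02,0,0,15],[1,0.01,0.046,0.02,0,0,15],[1,0.01,0.046,0.02,0,0,15],[1,0.01,0.046,0.02,0,0,15],[1,0.01,0.046,0.02,0,0,15],[1,0.01,0.046,0.02,0,0,15],[1,0.01,0.046,0.02,0,0,15],[1,0.01,0.046,0.02,0,0,15],[1,0.01,0.046,0.02,0,0,15]],
  ],
)

```text
t: 18.65
tool_pos: [0.5654, -0.1509, 0.1353]
tool_rot: [3.099, 0.498, -0.001]
contact_force: [-3.4, -0.7, 5.3]
opening: 0.0096
```

```bash
python3 -c "
from h import *
st();snap('top','t13');snap('wrist','w13')
im=load('t13');cv2.imwrite('pics/t13c.png',cv2.resize(im['color'][150:280,340:460,::-1],None,fx=4,fy=4,interpolation=2))"
```

```text
t 18.65 p [ 0.5654 -0.1509  0.1353] yaw_y -71.75 z [-0.0001 -0.0033 -1.    ] F [-3.4464 -0.712   5.2806] M [-0.1565  0.6862 -0.0545] open 0.0096
```

View pics/t13c.png

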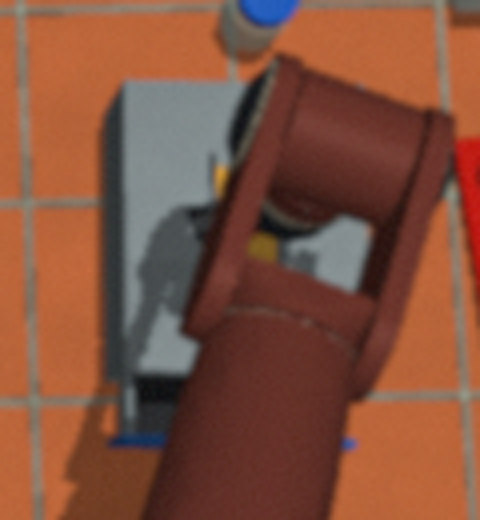

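View pics/w13.png

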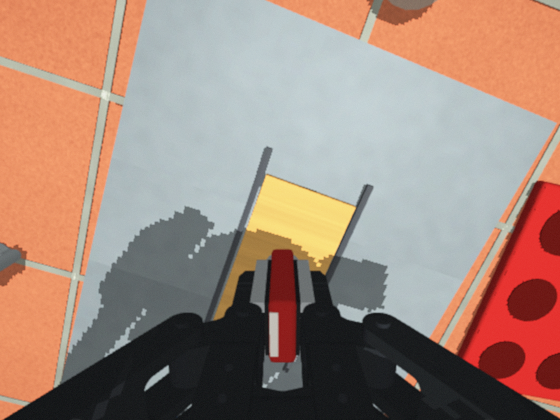

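The drawer is out by about 15 px × 3.1 mm ≈ 45 mm. Now I'll relax the side load and let go.

Request:
play_rows(
  motion=[
    [[1,-0.03,0,-0.02,0,0,0],[1,-0.04,0,-0.04,0,0,0],[1,-0.04,0,-0.04,0,0,0]],
  ],
  newtons=20,
)

```text
t: 19.12
tool_pos: [0.5653, -0.1509, 0.1357]
tool_rot: [3.099, 0.499, 0.0]
contact_force: [-0.3, -0.3, 3.0]
opening: 0.0099
```

Request:
play_rows(
  motion=[
    [[0.7,0,0,0,0,0,0],[0.5,0,0,0,0,0,0],[0.3,0,0,0,0,0,0],[0,0,0,0,0,0,0],[0,0,0,0,0,0,0],[0,0,0,0,0,0,0]],
  ],
)

```text
t: 19.88
tool_pos: [0.5653, -0.1509, 0.1357]
tool_rot: [3.099, 0.499, 0.0]
contact_force: [0.5, 0.1, -0.9]
opening: 0.0424
```

```bash
python3 -c "
from h import *
st();snap('wrist','w14')"
```

```text
t 19.875 p [ 0.5653 -0.1509  0.1357] yaw_y -71.71 z [ 0.0006 -0.0031 -1.    ] F [ 0.5117  0.0547 -0.9448] M [ 0.0752  0.0359 -0.0195] open 0.0424
```

View pics/w14.png

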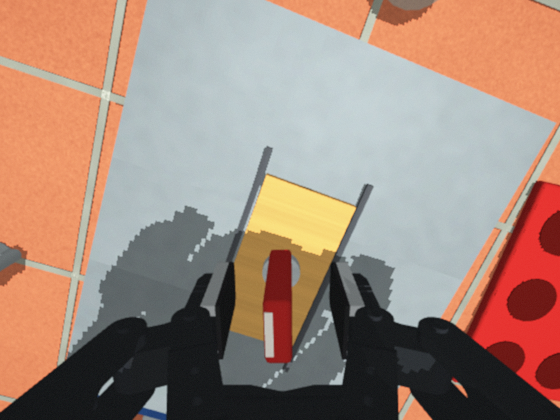

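Request:
play_rows(
  motion=[
    [[0,0,0,-1,0,0,0],[0,0,0,-3,0,0,0],[0,0,0,-6,0,0,0],[0,0,0,-10,0,0,0],[0,0,0,-14,0,0,0],[0,0,0,-15,0,0,0],[0,0,0,-15,0,0,0],[0,0,0,-15,0,0,0]],
  ],
)

```text
t: 20.92
tool_pos: [0.5644, -0.1501, 0.2837]
tool_rot: [3.1, 0.499, -0.004]
contact_force: [1.4, -0.6, -0.3]
opening: 0.0428
```

```bash
python3 -c "
from h import *
st();snap('wrist','w15');snap('scene','s15');snap('top','t15')
im=load('s15');cv2.imwrite('pics/s15c.png',cv2.resize(im['color'][160:400,70:270,::-1],None,fx=3,fy=2.5,interpolation=2))"
```

```text
t 20.925 p [ 0.5644 -0.1501  0.2837] yaw_y -71.71 z [-0.0023 -0.0019 -1.    ] F [ 1.4253 -0.5649 -0.2929] M [-0.0205 -0.0132 -0.0496] open 0.0428
```

View pics/w15.png

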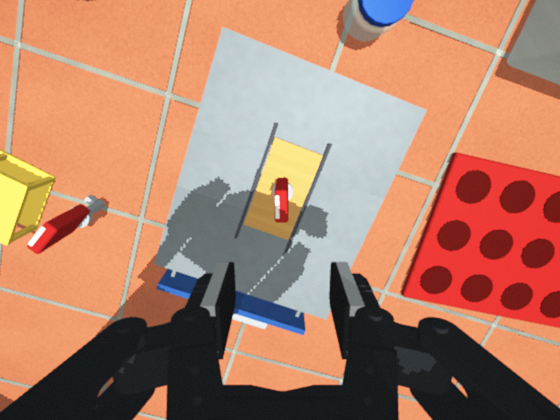

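View pics/s15c.png

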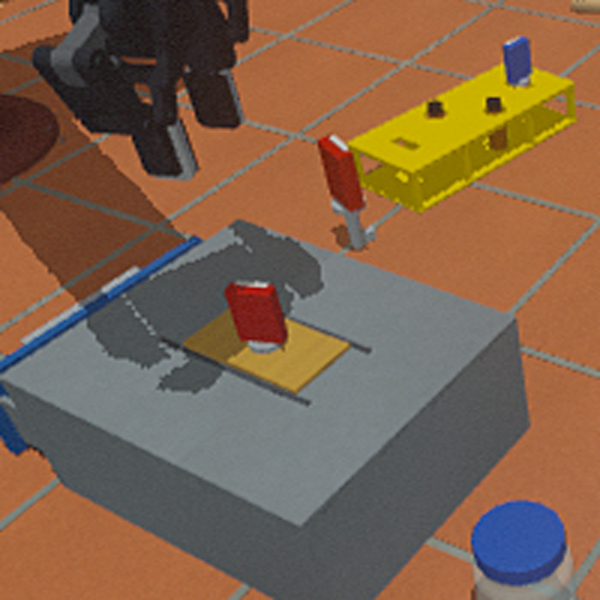

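View pics/t15.png

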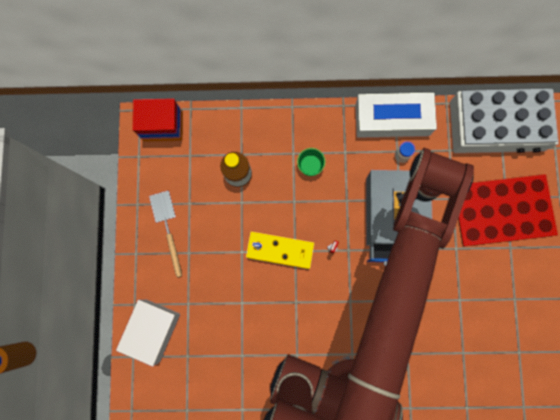

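```bash
python3 -c "
from h import *
for f in('w15','s15'):
    im=load(f);c=im['color'].astype(int)
    for z in(.124,.129,.175): print(f,z,proj(im,[.5643,-.1503,z]))
    m=((c[:,:,0]>90)&(c[:,:,1]<60)&(c[:,:,2]<60)).astype(np.uint8)
    u,v=np.round(proj(im,[.5643,-.1503,.152])).astype(int); r=32
    z=np.zeros_like(m);z[v-r:v+r,u-r:u+r]=m[v-r:v+r,u-r:u+r]
    n,l,s,ce=cv2.connectedComponentsWithStats(z);i=1+s[1:,4].argmax();print(s[i],ce[i],'pred head centre',proj(im,[.5643,-.1503,.152]))
    cv2.imwrite('pics/'+f+'k.png',cv2.resize(im['color'][v-40:v+40,u-40:u+40,::-1],None,fx=7,fy=7,interpolation=0));print('crop org',u-40,v-40)
"
```

```text
w15 0.124 [281.528  190.3958]
w15 0.129 [281.5365 191.8442]
w15 0.175 [281.6291 207.6276]
[275 178  13  44 293] [282.2867 198.2253] pred head centre [281.5792 199.1298]
crop org 242 159
s15 0.124 [159.0685 296.9453]
s15 0.129 [158.4693 294.8845]
s15 0.175 [152.6919 275.0162]
[145 273  21  25 372] [155.129  284.8763] pred head centre [155.6417 285.1606]
crop org 116 245
```

View pics/w15k.png

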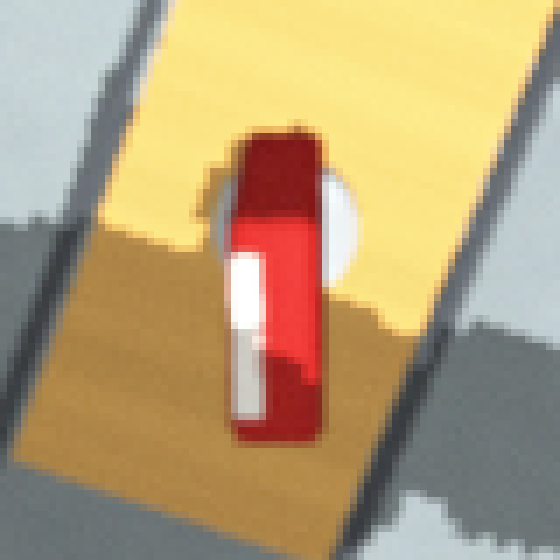

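View pics/s15k.png

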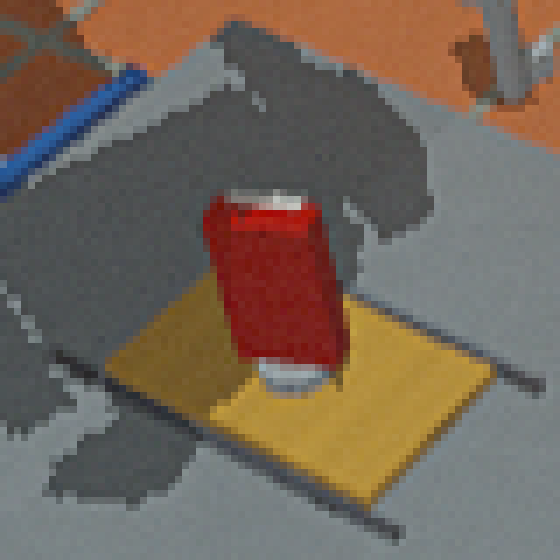

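The key stands upright: the head top is at (281.6,205.9) and the prediction for an upright key is (281.6,207.6). The collar is on the plate, the drawer is out, and the gripper is clear. Handing in.

```bash
python3 -c "
from h import *
print(ctrl.finish_job());st()"
```

```text
the job is handed in; nothing more can be done
None
the job is handed in; nothing more can be done
```

The job is handed in: the red key stands fully home in the lock, the drawer is out, and the gripper has let go and is clear above the safe. It took about 21 s of the 72 s; no verdict was reported.

- **Which key:** I took the smaller red key from the rack. The larger red one standing beside it was left where it was.
- **Fitting it:** I lined the tip up with the keyhole using the wrist camera and lowered it in small steps. Sideways force stayed at or below about 2 N until the collar touched the brass plate, at the height I had predicted. I then seated it with about 4 N.
- **Turning it:** I turned it about 70° clockwise. No reading at the steps where I checked was over about 6.5 N in total, well under the 25 N limit.

**Last checks:**
- **Drawer:** it measures about 45 mm out in the top view.
- **Key:** the collar is on the plate, and the head top is within about 2 pixels (about 1 mm) of where an upright key should be.
- **Other things:** the last pictures showed the blue key, vials, cup, bottle, jar and spatula apparently where they started. I judged that by eye and did not measure it.
- **Disagreement:** the tip position varied by 0.3 to 0.7 mm depending on which edge I used. It still went in at the first try.

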